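# Close an ingredient canister and hold it registered in the coding jig

## Task

Screw the loose blue cap of the blue-banded canister clockwise until it is tight while the canister is still standing on the bench, then bring the canister onto the plate of the coding jig. Press it upright and square into the corner, so that it bears on both upright stops at once, and finish while still holding it pressed there, cap still tight, for the coder. Leave the green and orange canisters where they are.

Things in the scene. Friction and masses are not known exactly. Their poses are not given: they have to be found in the camera images.
- canister_mid (a point): Centre of the square body of the loose white canister with blue bands and blue cap (0.4 to 0.7 kg): on its axis, 37.5 mm above its underside. Body 60 x 60 mm, flat shoulder 75 mm above the underside, then a neck to 84 mm; 112 mm tall with the cap. x, y square to the side faces, z up. All four sides are alike: any may face the stops.
- cap_grip (a point): Grip point on the blue cap's axis, 99 mm above the canister's underside, axes as the canister body (does not turn with the cap). Cap: round, ribbed, 44 mm in diameter, 84 to 112 mm above the underside. Fingertips must stay above the shoulder, 24 mm below this point. The cap is captive: the canister can be carried by it.
- cap (a joint): How far the blue cap is loosened, rad: 0 tight against its stop, 1.6 loosest; starts at 0.7 to 1.2. Clockwise seen from above tightens (lowers it); friction 0.02 N m, stays where left, does not rise or sink. When tight the white bar on its top points to the black dot on the shoulder (body +x). Turned past tight, the whole canister turns along.
- corner (a point): Inner corner of the fixed coding jig: where the inner faces of its two rigid stops meet, on top of its 12 mm white plastic plate (slippery, friction 0.2). The free plate reaches 180 mm from here along this frame's -x and 180 mm along +y. The pressed canister's axis is 30 mm from each stop: x = -30, y = +30 mm here. A black coder head stands outside the -y stop.
- far_stop: The jig's white plastic stop with yellow top on the +x side of corner: its inner face looks along -x; 180 mm long along y, 20 mm thick, 66 mm high above the plate, slippery (friction 0.2). Origin at the middle of the inner face's lower edge, axes as corner.
- side_stop: The jig's white plastic stop with yellow top on the -y side of corner: its inner face looks along +y; 200 mm long along x, 20 mm thick, 66 mm high above the plate, slippery (friction 0.2). Origin at the middle of the inner face's lower edge, axes as corner.
- green_canister_mid (a point): Centre of the body of a like canister with green bands and cap, 37.5 mm above its underside; leave it alone.
- orange_canister_mid (a point): Centre of the body of a like canister with yellow bands and orange cap, 37.5 mm above its underside; leave it alone.

How it is judged:
On the way, in this order (a step that is already met when the one before it is completed fails the run):
1. the blue cap is screwed tight while the canister stands on the bench (value of joint cap below 0.12 rad and height (world z) of canister_mid below 0.043 m), for 0.2 s.
2. the canister is on the jig's plate, inside the stops (x of canister_mid in the frame of corner between -0.18 and 0 m and y of canister_mid in the frame of corner between 0 and 0.18 m and z of canister_mid in the frame of corner between 0.034 and 0.0415 m), for 0.1 s.
At the end, for the whole second after the job is handed in: Canister touched by the robot (1 N or more), on the jig plate within 4 mm of height, tilt under 0.06 rad, square to the stops within 0.07 rad, within 3.5 mm of home at each stop, pressed with 1.5 N or more on each stop; cap within 0.2 rad of tight (all of step 2 and x of canister_mid in the frame of corner above -0.0335 m and y of canister_mid in the frame of corner below 0.0335 m and (angle between the x axis of canister_mid and the x axis of corner, either way round below 0.07 rad or angle between the x axis of canister_mid and the y axis of corner, either way round below 0.07 rad) and angle between canister_mid's own z axis and vertical below 0.06 rad and value of joint cap below 0.2 rad and contact force between canister and far_stop above 1.5 N and contact force between canister and side_stop above 1.5 N and contact force between any of the fingers, the arm and canister above 1 N); the arm keeps its last pose, push and grip.
It fails at once if the green or the orange canister is shifted by more than 4 cm (distance of any of green_canister_mid, orange_canister_mid from where it was at the start of the episode above 0.04 m).
It also fails if it takes over 64 s, if anything falls off the work surface, if the arm or the gripper's body presses on something with over 40 N, if the wrist force passes 120 N, or if a joint passes its speed limit or range.

## Robot

A 7-joint arm with a two-finger parallel gripper is mounted at the origin on the work surface. World frame = base frame: x ahead of the robot, y to its left, z up, the work surface at z = 0. Lengths are in m, angles in rad, forces in N, time in s.
With the tool pointing down it reaches from about 0.425 to 0.925 m from the base axis. Payload 6.8 kg.
Tool frame: the origin (TCP) lies between the finger pads; the fingertips stand 17 mm ahead of it and the grasp point (between the pads) lies 2 mm behind it; z points along the fingers, y is the direction in which the jaws open and shut (so a half turn about z gives the same grasp; the last joint's range is limited). The gripper opens to 85 mm and grips with 20 to 120 N. Pads are 22 mm wide; open, the fingers measure 114 mm over their backs; the gripper's body (76 mm by 85 mm) begins 54 mm behind the grasp point. The pads swing forward as they close: fully open they stand 13 mm farther back than shut.
Start: joints at [-1.386, 0.477, 0.022, 1.555, -0.011, 1.109, -0.083], TCP at [0.195, 0.646, 0.248] pointing down, gripper open.
Joint ranges: [-2.96, 2.96], [-0.34, 2.1], [-1.41, 1.46], [0.24, 2.44], [-1.37, 4.51], [0.17, 1.92], [-2.96, 2.96]. Speed limits (rad/s): [2.39, 2.39, 3.14, 3.14, 3.14, 3.14, 3.14].

## Interface

Orientations are given as a unit quaternion [w, x, y, z].
In Python, from station import bot gives the robot as it stands. The module is installed in compiled form; this text tells all that it offers.
- The arm moves only by the tool carry_out, never from a script. Its argument "moves" is a list of rows, each a list of 3 entries, a list of its own where there are three numbers: the turn, a rotation vector about the tool's x, y, z in degrees, then the shift along the tool's x, y, z in cm, then the finger opening in cm, from 0 to 8.54. A call has 1 to 5 rows; each row is the pose to reach, as a shift and turn from the pose commanded when the call began, along the tool's axes at that moment; what a row does not reach only later rows make up. A row lasts 1/8 s, in which the tool goes at most 62.5 mm and 10.7 degrees, less where a joint would pass 70% of its speed; a pose out of reach is approached as far as the arm can. A call with a gripper value outside its range is refused whole. The fingers move at their own pace and stop on an object; "newtons" is the grip in N (left out, the last holds). Time passes only in rows, so rows that repeat a pose let the fingers close. It gives the time, the measured TCP pose, the force and the opening at its end, in the units of the state.
- bot.get_obs(): the state, without advancing time (a new reading comes with each control period).
- bot.read_camera(name): name is "scene" or "top" or "wrist"; returns the picture (400x640x3 uint8, red, green, blue); there is no depth.
- bot.camera_info(name): a dict with "vertical_fov" (degrees; the focal length in pixels is half the picture's height over the tangent of half this angle, whatever the lens; pixels are square), "cx", "cy" (the principal point, pixels), "k1" (the pictures are not rectified: a ray, as slopes to the right and down, at radius r is drawn at 1 + k1 r^2 times it, then the intrinsics apply), "position" and "attitude" of the camera in the world. Camera axes: x right, y up, looking along -z (the intrinsics and any distortion apply to the point x, -y, -z); pixel columns grow to the right and rows downward; lengths in m; the calibration is good to about 2 mm. A picture is of the moment at which its call begins: read the wrist's pose just before it. camera_info takes no time and is no camera call; for the wrist camera it gives the pose at the moment of the call.
- bot.hand_in(): hands the job in, once; it reports no verdict.
Trained networks look in the newest picture that a camera, given by its name, has taken for a name from the list of things; names that differ only in an ending like _2 or _b are one class to them, and where a whole thing is asked for, a point or a joint stands for the part that bears it (a point fixed in the world has none). Each returns a list of dicts, best first, with "score" (0 to 1); they miss things now and then, are a little off and sometimes report something else, mostly with a low value. They report only what shows in the picture. A call takes as long as a camera call.
- bot.silhouettes(label, camera): "region" (400x640 bool, what is visible of it) and "location" ([column, row] in pixels, amid what is visible of it).
The state is a dict: "t": time; "q": joint angles; "joint_vel": joint speeds; "joint_torque": joint torques, N m; "eef_pos": TCP position; "tool_rot": TCP orientation; "contact_force": force on the tool from outside, world axes, zero at the start; "torque": the same for the moment, N m; "gripper_width": opening from 0.0 (shut) to 1.0 (fully open).
Only numpy, scipy, OpenCV 4.12 (cv2) and the standard library are available. Lean on these libraries where they do the work, as an engineer would, in place of code of your own. Each camera call takes 0.05 s, during which the arm holds its last target. There are 200 camera calls.

## Working session

There is one attempt and no reset: what is moved stays moved. The work goes in short steps, Python scripts to look and compute and a tool call to move; the robot and the scene stay as the last step left them, time stands still between calls to the robot, and variables do not carry over. Pictures are saved under pics/ and viewed, about 8 in all and at most 12, crops included, and the job is handed in when it is done.

Besides the shell and the picture viewer there is one more tool, called after "Emit:" as name(argument=value, ...), one argument or row to a line, values as JSON. carry_out: Moves the arm, as the interface text tells. Its arguments: {"type":"object","properties":{"moves":{"type":"array"},"newtons":{"type":"number"}},"required":["moves"]}

```bash
mkdir -p pics; python3 - <<'E'
from station import bot
import cv2
o=bot.get_obs(); print({k:(v if isinstance(v,(int,float)) else [round(float(x),4) for x in v]) for k,v in o.items()})
for c in ("scene","top"):
    print(c,bot.camera_info(c))
    im=bot.read_camera(c); cv2.imwrite(f"pics/{c}0.png",im[:,:,::-1])
    for l in ("canister_mid","cap","far_stop","side_stop","green_canister_mid","orange_canister_mid"):
        for d in bot.silhouettes(l,c)[:2]: print(c,l,round(d["score"],2),d["location"],d["region"].sum())
E
```

```text
{'t': 0.0, 'q': [-1.3861, 0.4778, 0.0224, 1.5564, -0.0115, 1.1093, -0.0831], 'joint_vel': [-0.0006, 0.0007, -0.0, -0.0008, -0.0004, -0.0003, 0.0008], 'joint_torque': [-0.0, -59.6456, 1.608, -28.1198, 0.0125, 0.0092, -0.0], 'eef_pos': [0.1947, 0.6457, 0.2473], 'tool_rot': [-0.0001, 0.1459, 0.9893, -0.0009], 'contact_force': [-0.1043, 0.1975, -0.7287], 'torque': [-0.0053, 0.0006, -0.0153], 'gripper_width': 0.9976488031110798}
scene {'vertical_fov': 57.66510804680173, 'cx': 323.21018688568523, 'cy': 202.19113739866643, 'k1': 0.021242385542825603, 'position': array([1.0669313 , 0.21849345, 0.69069474]), 'attitude': array([0.52314146, 0.20872449, 0.31307895, 0.76468207])}
scene canister_mid 0.85 [402.7, 274.1] 1488
scene cap 0.67 [364.3, 210.5] 1202
scene cap 0.55 [406.4, 258.5] 479
scene far_stop 0.96 [236.0, 223.5] 1795
scene green_canister_mid 0.62 [363.1, 207.6] 1144
scene green_canister_mid 0.29 [405.1, 259.3] 505
scene orange_canister_mid 0.87 [458.2, 231.6] 1466
top {'vertical_fov': 43.709446639472006, 'cx': 324.5522409914274, 'cy': 207.04747977098154, 'k1': -0.1570544127260734, 'position': array([ 0.4436397 , -0.03509832,  1.08065747]), 'attitude': array([-0.69900089, -0.04679741,  0.02492555,  0.71315249])}
top cap 0.85 [219.3, 176.7] 445
top far_stop 0.73 [410.4, 169.3] 1320
top side_stop 0.63 [455.1, 218.8] 1487
top green_canister_mid 0.86 [281.5, 246.1] 911
top orange_canister_mid 0.81 [182.3, 251.7] 1152
top orange_canister_mid 0.54 [414.2, 169.8] 1389
```

```bash
python3 - <<'E'
import cv2
a=cv2.imread("pics/scene0.png");b=cv2.imread("pics/top0.png")
cv2.imwrite("pics/v1.png",a)
cv2.imwrite("pics/v2.png",cv2.resize(b[120:300,150:550],None,fx=2,fy=2,interpolation=cv2.INTER_CUBIC))
E
```

```text
(no output)
```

View pics/v1.png

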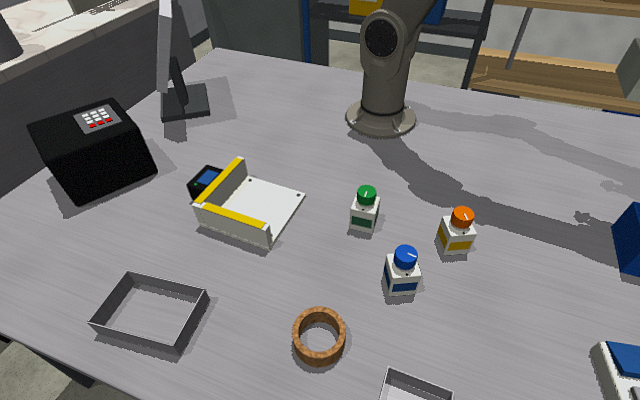

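View pics/v2.png

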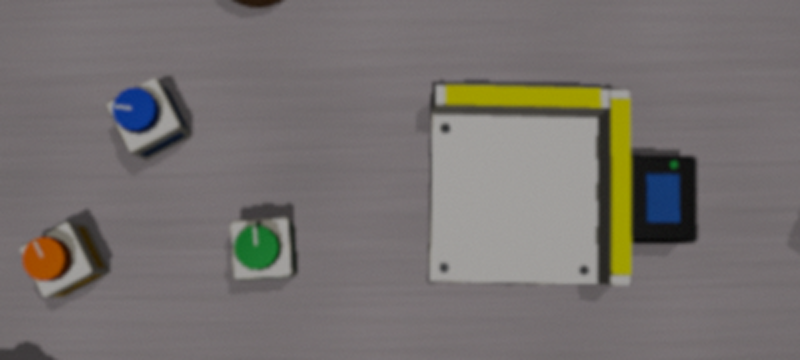

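```bash
cat > h.py <<'E'
import numpy as np, cv2
from station import bot
from scipy.spatial.transform import Rotation as R
def rot(q): return R.from_quat(np.roll(q,-1))
def p2w(info,px,z):
    f=200/np.tan(np.radians(info["vertical_fov"]/2))
    K=np.array([[f,0,info["cx"]],[0,f,info["cy"]],[0,0,1]])
    n=cv2.undistortPoints(np.array(px,float).reshape(-1,1,2),K,np.array([info["k1"],0,0,0.]))[:,0]
    d=rot(info["attitude"]).apply(np.c_[n[:,0],-n[:,1],-np.ones(len(n))])
    c=info["position"]
    return (c+d*((z-c[2])/d[:,2])[:,None])[:,:2]
def rect(w):
    (c,s,a)=cv2.minAreaRect((w*1000).astype(np.float32)); return np.round(c,1),np.round(s,1),round(a,2)
E
python3 - <<'E'
from h import *
b=cv2.imread("pics/top0.png"); hsv=cv2.cvtColor(b,cv2.COLOR_BGR2HSV); I=bot.camera_info("top")
y=((hsv[...,0]>24)&(hsv[...,0]<36)&(hsv[...,1]>180)&(hsv[...,2]>150)).astype(np.uint8)
n,l,s,c=cv2.connectedComponentsWithStats(y)
for i in range(1,n):
    if s[i,4]>200:
        v,u=np.nonzero(l==i); print("yellow",s[i],rect(p2w(I,np.c_[u,v],.078)))
def blob(h0,h1,z,name):
    m=((hsv[...,0]>=h0)&(hsv[...,0]<=h1)&(hsv[...,1]>150)&(hsv[...,2]>60)).astype(np.uint8)
    n,l,s,c=cv2.connectedComponentsWithStats(m)
    for i in range(1,n):
        if s[i,4]>150: v,u=np.nonzero(l==i); w=p2w(I,np.c_[u,v],z); print(name,s[i],c[i],cv2.minEnclosingCircle((w*1000).astype(np.float32)))
blob(105,125,.112,"blue");blob(50,75,.112,"green");blob(5,18,.112,"orange")
# white plate + can tops
m=((hsv[...,1]<40)&(hsv[...,2]>165)).astype(np.uint8)
n,l,s,c=cv2.connectedComponentsWithStats(m)
for i in range(1,n):
    if s[i,4]>150: v,u=np.nonzero(l==i); print("white",s[i],rect(p2w(I,np.c_[u,v],.012 if s[i,4]>3000 else .075)))
print(p2w(I,[(150+433/2,120+113/2),(150+599/2,120+115/2),(150+430/2,120+282/2),(150+597/2,120+284/2)],.012))
E
```

```text
yellow [374 163  76  10 593] (array([ 623.1, -184.1]), array([153.9,  16.3]), 87.54)
yellow [456 170   9  87 658] (array([ 528.8, -279.5]), array([ 16.8, 175.5]), 87.39)
blue [   0  157   64   40 1051] [ 36.31779258 175.60133206] ((616.0372314453125, 624.7608642578125), 82.04882049560547)
blue [207 164  21  21 318] [217.64465409 174.37106918] ((612.6210327148438, 207.93748474121094), 21.631729125976562)
blue [473 207  17  25 422] [481.01658768 218.91469194] ((513.4605102539062, -312.51568603515625), 28.06519317626953)
blue [  0 275  23  56 841] [ 12.17717004 303.36741974] ((352.8995666503906, 667.3823852539062), 63.76201629638672)
green [  3 169  34  19 370] [ 19.54864865 178.2       ] ((618.7640380859375, 651.3712158203125), 42.757381439208984)
green [268 233  21  21 302] [278.28476821 243.79139073] ((473.38409423828125, 85.77617645263672), 20.55499839782715)
green [  0 288  12  17 175] [  5.09714286 296.01714286] ((366.533935546875, 681.3560791015625), 18.754301071166992)
orange [256  76  44  43 556] [277.16007194  97.37410072] ((767.62744140625, 86.4230728149414), 46.21171569824219)
orange [162 238  21  22 353] [172.35694051 249.26062323] ((464.9477844238281, 298.37548828125), 22.61386489868164)
[[ 0.61736331 -0.09512766]
 [ 0.61148815 -0.27588898]
 [ 0.43533308 -0.08713916]
 [ 0.42891057 -0.26609586]]
```

Emit:
carry_out(
  moves=[
    [[0,0,10],[-5.2,-2.9,0],8.5],
    [[0,0,20],[-10.4,-5.9,0],8.5],
    [[0,0,30],[-15.6,-8.8,0],8.5],
    [[0,0,40],[-20.8,-11.8,0],8.5],
    [[0,0,50],[-26.4,-14.9,0],8.5],
  ],
)

```text
t: 1.32
eef_pos: [0.4045, 0.4272, 0.2487]
tool_rot: [-0.0, 0.552, 0.834, 0.0]
contact_force: [1.2, 0.6, -0.1]
gripper_width: 0.993
```

Emit:
carry_out(
  moves=[
    [[0,0,0],[-5.7,2.1,0],8.5],
    [[0,0,0],[-11.3,4.2,0],8.5],
    [[0,0,0],[-17,6.4,0],8.5],
    [[0,0,0],[-22.6,8.5,0],8.5],
    [[0,0,0],[-28.2,10.6,0],8.5],
  ],
)

```text
t: 1.95
eef_pos: [0.6133, 0.2099, 0.2486]
tool_rot: [0.0, 0.55, 0.835, 0.0]
contact_force: [1.0, 0.2, 0.4]
gripper_width: 0.994
```

```bash
python3 - <<'E'
from h import *
I=bot.camera_info("wrist"); im=bot.read_camera("wrist"); cv2.imwrite("pics/w1.png",im[:,:,::-1])
import pickle; pickle.dump(I,open("w1.pkl","wb")); print(I, bot.get_obs()["eef_pos"])
for l in("canister_mid","cap"):
    for d in bot.silhouettes(l,"wrist")[:2]: print(l,d["score"],d["location"])
E
```

```text
{'vertical_fov': 70.62770699844675, 'cx': 317.2416408227318, 'cy': 200.22199337789635, 'k1': -0.013000450253401883, 'position': array([0.58276715, 0.28162222, 0.3740819 ]), 'attitude': array([ 0.96782843, -0.1504519 , -0.03151726,  0.19919595])} [0.61876225 0.20020117 0.24898571]
canister_mid 0.7 [317.1, 182.5]
cap 0.87 [319.8, 193.3]
```

View pics/w1.png

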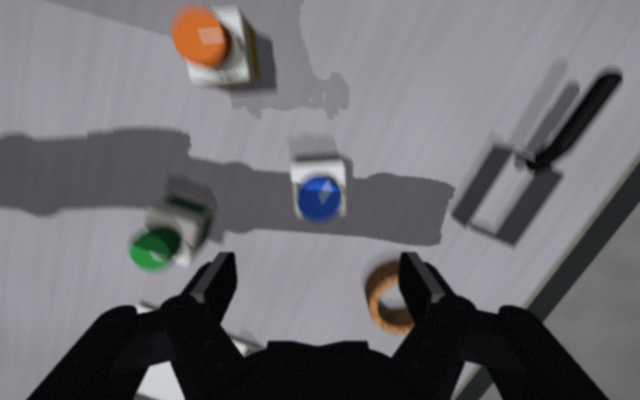

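Emit:
carry_out(
  moves=[
    [[0,0,0],[0,0,0],8.5],
    [[0,0,0],[0,0,0],8.5],
    [[0,0,0],[0,0,0],8.5],
  ],
)

```text
t: 2.48
eef_pos: [0.6114, 0.2125, 0.2483]
tool_rot: [-0.0, 0.549, 0.836, 0.0]
contact_force: [1.1, -1.3, 0.6]
gripper_width: 0.996
```

```bash
python3 - <<'E'
from h import *
I=bot.camera_info("wrist"); im=bot.read_camera("wrist"); b=np.ascontiguousarray(im[:,:,::-1]); cv2.imwrite("pics/w2.png",b)
import pickle; pickle.dump(I,open("w2.pkl","wb")); print(bot.get_obs()["eef_pos"],I)
hsv=cv2.cvtColor(b,cv2.COLOR_BGR2HSV)
for d in bot.silhouettes("cap","wrist")[:3]:
    v,u=np.nonzero(d["region"]); print(d["score"],d["location"],cv2.minEnclosingCircle((p2w(I,np.c_[u,v],.112)*1000).astype(np.float32)))
d=bot.silhouettes("cap","wrist")[0]; x,y=map(int,d["location"])
cv2.imwrite("pics/v4.png",cv2.resize(b[y-60:y+60,x-70:x+70],None,fx=5,fy=5,interpolation=cv2.INTER_CUBIC)); print(x-70,y-60)
E
```

```text
[0.61157155 0.21222797 0.2483546 ] {'vertical_fov': 70.62770699844675, 'cx': 317.2416408227318, 'cy': 200.22199337789635, 'k1': -0.013000450253401883, 'position': array([0.58082412, 0.28420413, 0.37389356]), 'attitude': array([ 0.96765906, -0.150394  , -0.03132883,  0.20009023])}
0.91 [317.6, 198.4] ((614.02978515625, 211.0867462158203), 24.429248809814453)
247 138
```

View pics/v4.png

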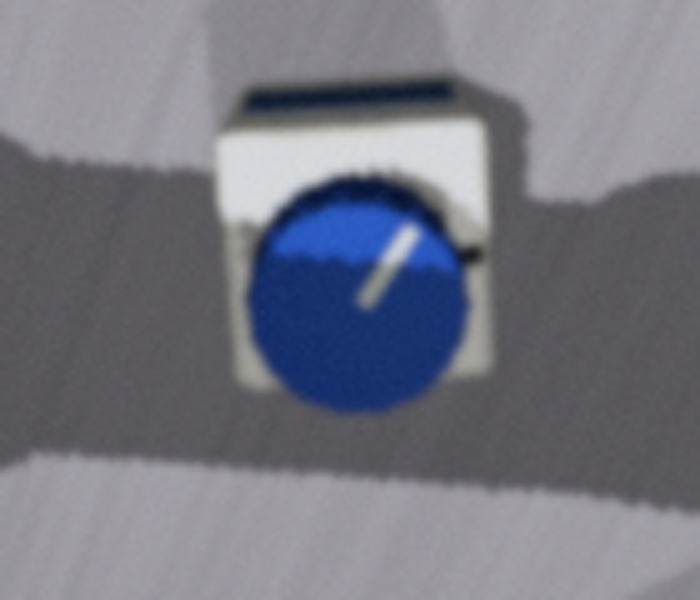

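```bash
python3 - <<'E'
from h import *
import pickle; I=pickle.load(open("w2.pkl","rb"))
q=lambda P,z:p2w(I,[(247+x/5,138+y/5) for x,y in P],z)
c=q([(217,140),(487,125),(490,378),(240,388)],.075); ct=q([(358,305)],.1135)[0]
b=q([(367,302),(410,235)],.1135); dot=q([(473,256)],.075)[0]
ang=lambda v:np.degrees(np.arctan2(v[1],v[0]))
print("corners",c,"ctr",c.mean(0),"cap",ct)
print("edges",[ang(c[(i+1)%4]-c[i]) for i in range(4)],[np.linalg.norm(c[(i+1)%4]-c[i]) for i in range(4)])
print("bar",ang(b[1]-b[0]),"dot",ang(dot-c.mean(0)),ang(dot-ct))
E
```

```text
corners [[0.57711053 0.22072341]
 [0.62878983 0.24657352]
 [0.6537632  0.19470796]
 [0.60287382 0.17010348]] ctr [0.61563434 0.20802709] cap [0.61455594 0.20974452]
edges [np.float64(26.57432412954363), np.float64(-64.28909595005818), np.float64(-154.1967181153739), np.float64(116.9740602588715)] [np.float64(0.05778389120004222), np.float64(0.05756478886985597), np.float64(0.05652530139394294), np.float64(0.05679898432216144)]
bar 82.01055377246423 dot 26.08272276100261 21.538534171441665
```

Emit:
carry_out(
  moves=[
    [[0,0,0],[-0.4,0.2,5],8.5],
    [[0,0,0],[-0.4,0.2,10],8.0],
    [[0,0,0],[-0.4,0.2,13],7],
    [[0,0,0],[-0.4,0.2,15],7],
    [[0,0,0],[-0.4,0.2,15],7],
  ],
)

```text
t: 3.25
eef_pos: [0.6149, 0.2082, 0.0972]
tool_rot: [-0.001, 0.55, 0.835, -0.001]
contact_force: [-0.4, -0.6, -0.0]
gripper_width: 0.819
```

Emit:
carry_out(
  moves=[
    [[0,0,0],[0,0,0],7],
    [[0,0,0],[0,0,0],7],
  ],
)

```text
t: 3.5
eef_pos: [0.6165, 0.2086, 0.0999]
tool_rot: [0.001, 0.55, 0.835, 0.001]
contact_force: [-0.9, 0.5, -0.6]
gripper_width: 0.819
```

Emit:
carry_out(
  moves=[
    [[0,0,0],[0,0,0],3.5],
    [[0,0,0],[0,0,0],3.5],
    [[0,0,0],[0,0,0],3.5],
    [[0,0,0],[0,0,0],3.5],
    [[0,0,0],[0,0,0],3.5],
  ],
  newtons=50,
)

```text
t: 4.12
eef_pos: [0.6156, 0.2083, 0.0992]
tool_rot: [-0.0, 0.55, 0.835, 0.0]
contact_force: [-2.8, -0.3, 5.4]
gripper_width: 0.501
```

Emit:
carry_out(
  moves=[
    [[0,0,9],[0,0,0],3.5],
    [[0,0,18],[0,0,0],3.5],
    [[0,0,27],[0,0,0],3.5],
    [[0,0,36],[0,0,0],3.5],
    [[0,0,45],[0,0,0],3.5],
  ],
)

```text
t: 4.75
eef_pos: [0.6159, 0.2086, 0.0993]
tool_rot: [-0.0, 0.829, 0.559, 0.001]
contact_force: [-1.3, 0.7, 4.1]
gripper_width: 0.497
```

```bash
python3 - <<'E'
from station import bot
o=bot.get_obs(); print(o["contact_force"],o["torque"],o["eef_pos"],o["tool_rot"],o["gripper_width"],o["q"])
E
```

```text
[-1.282193    0.71017541  4.14853209] [ 0.01285558  0.11705866 -0.00989914] [0.61587238 0.20855982 0.09926301] [-1.44581023e-04  8.29338851e-01  5.58745615e-01  6.22801262e-04] 0.49690122148578536 [-0.78645649  0.65622896  0.52024241  1.76151256 -0.42204392  0.83565003
 -0.45326347]
```

Emit:
carry_out(
  moves=[
    [[0,0,5],[0,0,0],3.5],
    [[0,0,10],[0,0,0],3.5],
    [[0,0,14],[0,0,0],3.5],
    [[0,0,17],[0,0,0],3.5],
    [[0,0,17],[0,0,0],3.5],
  ],
)

```text
t: 5.38
eef_pos: [0.6167, 0.2091, 0.0992]
tool_rot: [0.0, 0.902, 0.433, 0.002]
contact_force: [1.3, 2.0, 2.1]
gripper_width: 0.496
```

```bash
python3 - <<'E'
from h import *
o=bot.get_obs(); print(o["contact_force"],o["torque"],o["eef_pos"],o["tool_rot"],o["gripper_width"])
I=bot.camera_info("wrist"); im=bot.read_camera("wrist"); b=im[:,:,::-1]; cv2.imwrite("pics/w3.png",b)
s=bot.silhouettes("canister_mid","wrist"); print([(d["score"],d["location"]) for d in s])
cv2.imwrite("pics/v5.png",cv2.resize(b[130:390,180:460],None,fx=2.2,fy=2.2,interpolation=cv2.INTER_CUBIC))
E
```

```text
[1.30479829 2.02651185 2.14266435] [ 0.30939042 -0.58073289 -0.02122388] [0.6167147  0.20913795 0.09922678] [7.74319910e-05 9.01532327e-01 4.32709123e-01 1.50734583e-03] 0.49559582966670923
[(0.66, [319.3, 241.0])]
```

View pics/v5.png

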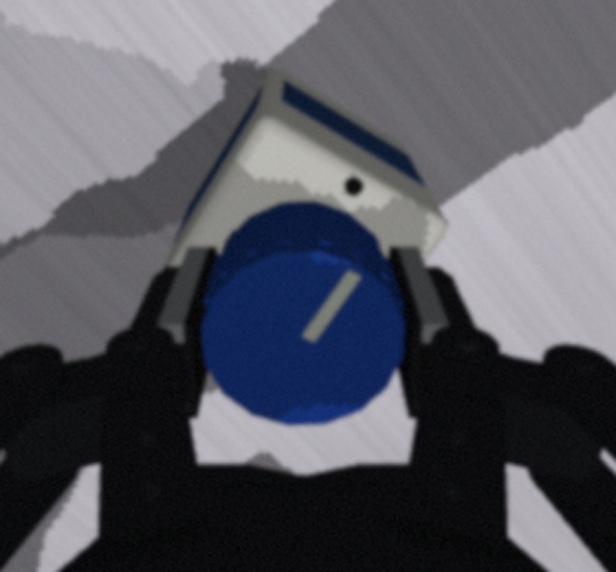

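```bash
python3 - <<'E'
from h import *
I=bot.camera_info("wrist")
q=lambda P,z:p2w(I,[(180+x/2.2,130+y/2.2) for x,y in P],z)
ang=lambda v:np.degrees(np.arctan2(v[1],v[0]))
ct=q([(304,337)],.112)[0];b=q([(308,340),(353,274)],.112);dot=q([(353,186)],.075)[0];e=q([(270,115),(440,215)],.075)
print(ct,"bar",ang(b[1]-b[0]),"dot",ang(dot-ct),np.linalg.norm(dot-ct),"edge",ang(e[1]-e[0]),np.linalg.norm(e[1]-e[0]))
E
```

```text
[0.61835548 0.21024703] bar 21.006656985802994 dot 18.949418792793868 0.023778783001851655 edge -70.08420057728577 0.05158507598458655
```

Emit:
carry_out(
  moves=[
    [[0,0,2],[0,0,0],3.5],
    [[0,0,4],[0,0,0],3.5],
    [[0,0,4],[0,0,0],3.5],
    [[0,0,4],[0,0,-1],3.5],
    [[0,0,4],[0,0,-4],3.5],
  ],
)

```text
t: 6.1
eef_pos: [0.6114, 0.207, 0.1352]
tool_rot: [-0.0, 0.916, 0.4, -0.005]
contact_force: [-0.4, -0.5, -6.0]
gripper_width: 0.498
```

Emit:
carry_out(
  moves=[
    [[0,0,0],[0,0,-4],3.5],
    [[0,0,0],[0,0,-8],3.5],
    [[0,0,0],[0,0,-8],3.5],
    [[0,0,0],[0,0,-8],3.5],
  ],
)

```text
t: 6.6
eef_pos: [0.6134, 0.2079, 0.2158]
tool_rot: [-0.0, 0.916, 0.4, -0.003]
contact_force: [0.2, 0.3, -7.4]
gripper_width: 0.498
```

```bash
python3 - <<'E'
from h import *
o=bot.get_obs(); print(o["contact_force"],o["torque"],o["eef_pos"],o["tool_rot"],o["gripper_width"])
I=bot.camera_info("wrist"); im=bot.read_camera("wrist"); b=im[:,:,::-1]; cv2.imwrite("pics/w4.png",b)
cv2.imwrite("pics/v6.png",cv2.resize(b[130:390,180:460],None,fx=2.2,fy=2.2,interpolation=cv2.INTER_CUBIC))
E
```

```text
[ 0.1624765   0.32386757 -7.44868408] [-0.01987511  0.02816607  0.03855574] [0.61338238 0.20787265 0.21581698] [-3.20167024e-04  9.16339115e-01  4.00394863e-01 -2.54512987e-03] 0.49846445869599726
```

View pics/v6.png

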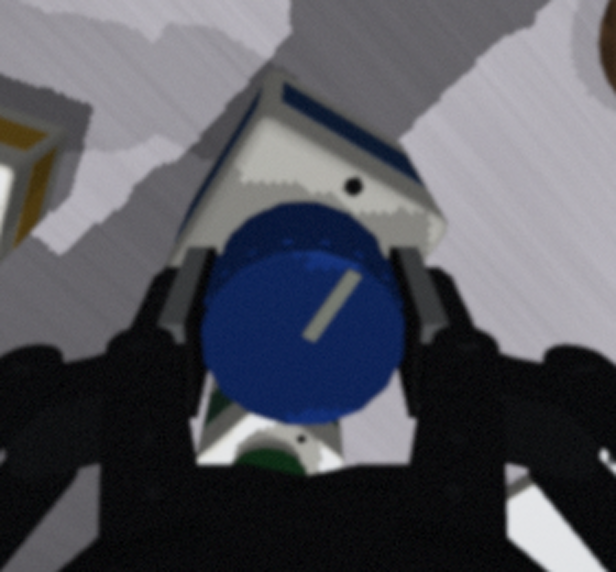

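Emit:
carry_out(
  moves=[
    [[0,0,3],[-2.5,1.8,0],3.5],
    [[0,0,7],[-7,5.1,0],3.5],
    [[0,0,11],[-11.8,8.5,0],3.5],
    [[0,0,15],[-16.5,11.9,0],3.5],
    [[0,0,17.5],[-21.2,15.3,0],3.5],
  ],
)

```text
t: 7.28
eef_pos: [0.5819, -0.0538, 0.2169]
tool_rot: [-0.0, 0.967, 0.255, -0.001]
contact_force: [0.9, 0.5, -5.9]
gripper_width: 0.497
```

Emit:
carry_out(
  moves=[
    [[0,0,0],[-3.4,4.6,0],3.5],
    [[0,0,0],[-6.6,8.9,0],3.5],
    [[0,0,0],[-9.2,12.3,0],3.5],
    [[0,0,0],[-10.2,13.8,0],3.5],
    [[0,0,0],[-10.2,13.8,0],3.5],
  ],
)

```text
t: 7.9
eef_pos: [0.5621, -0.2235, 0.2173]
tool_rot: [-0.0, 0.967, 0.254, -0.001]
contact_force: [-0.3, 0.3, -6.2]
gripper_width: 0.499
```

Emit:
carry_out(
  moves=[
    [[0,0,0],[0,0,0],3.5],
    [[0,0,0],[0,0,0],3.5],
  ],
)

```text
t: 8.15
eef_pos: [0.5641, -0.2198, 0.2178]
tool_rot: [-0.001, 0.966, 0.258, -0.0]
contact_force: [-0.2, 1.1, -6.4]
gripper_width: 0.495
```

```bash
python3 - <<'E'
from h import *
o=bot.get_obs(); print(o["contact_force"],o["torque"],o["eef_pos"],o["tool_rot"],o["gripper_width"])
I=bot.camera_info("wrist"); im=bot.read_camera("wrist"); b=im[:,:,::-1]; cv2.imwrite("pics/w5.png",b)
hsv=cv2.cvtColor(np.ascontiguousarray(b),cv2.COLOR_BGR2HSV)
y=((hsv[...,0]>24)&(hsv[...,0]<36)&(hsv[...,1]>180)&(hsv[...,2]>90)).astype(np.uint8)
n,l,s,c=cv2.connectedComponentsWithStats(y)
for i in range(1,n):
    if s[i,4]>200: v,u=np.nonzero(l==i); print(s[i],rect(p2w(I,np.c_[u,v],.078)))
t=bot.read_camera("scene"); cv2.imwrite("pics/s5.png",t[:,:,::-1])
cv2.imwrite("pics/v7.png",np.vstack([b[:,:],np.ascontiguousarray(t[130:280,:,::-1])]))
E
```

```text
[-0.15565782  1.13463274 -6.42635059] [-0.00768185  0.00104487 -0.01624541] [ 0.56408954 -0.21978599  0.21780167] [-5.72937356e-04  9.66229418e-01  2.57682635e-01 -2.05804116e-04] 0.4953968412393243
```

View pics/v7.png

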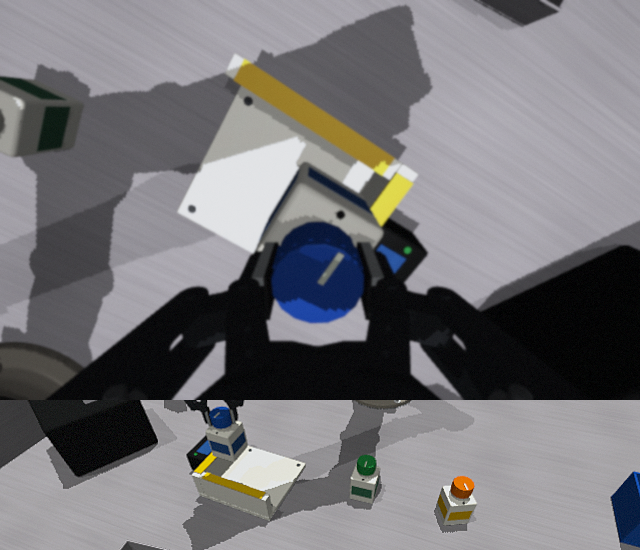

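```bash
python3 - <<'E'
from h import *
I=bot.camera_info("wrist"); b=cv2.imread("pics/w5.png"); hsv=cv2.cvtColor(b,cv2.COLOR_BGR2HSV)
ang=lambda v:np.degrees(np.arctan2(v[1],v[0]))
y=((hsv[...,0]>17)&(hsv[...,0]<36)&(hsv[...,1]>170)&(hsv[...,2]>90)).astype(np.uint8)
n,l,s,c=cv2.connectedComponentsWithStats(y)
for i in range(1,n):
    if s[i,4]>200: v,u=np.nonzero(l==i); print(s[i],rect(p2w(I,np.c_[u,v],.078)))
o=bot.get_obs(); dz=o["eef_pos"][2]-.0992; print(dz,o["eef_pos"])
e=p2w(I,[(305,163),(384,222)],.075+dz); print("shoulder edge(rough)",ang(e[1]-e[0]))
ct=p2w(I,[(318,278)],.112+dz)[0]; d=p2w(I,[(341,215)],.075+dz)[0]; print("dot",ang(d-ct),ct)
# band edges of side facing: top edge of blue band
m=((hsv[...,0]>100)&(hsv[...,0]<130)&(hsv[...,1]>90)).astype(np.uint8); m[:160]=0;m[225:]=0
n,l,s,c=cv2.connectedComponentsWithStats(m)
for i in range(1,n):
    if s[i,4]>40:
        v,u=np.nonzero(l==i); us=np.unique(u)[2:-2]; P=p2w(I,[(k,v[u==k].min()) for k in us],.0375+.0175+dz)
        f=cv2.fitLine((P*1000).astype(np.float32),cv2.DIST_HUBER,0,.01,.01).ravel(); print("band",s[i],np.degrees(np.arctan2(f[1],f[0])))
E
```

```text
[ 235   63  157  105 3497] (array([ 624.5, -185. ]), array([157.3,  18.6]), 87.94)
0.11888608083803782 [ 0.56402857 -0.22033121  0.21808608]
shoulder edge(rough) -97.3550439550437
dot -7.721800735456852 [ 0.56840886 -0.21828754]
band [309 169  60  43 475] 88.35951
band [268 176  29  49  66] -1.8143268
band [305 222  25   3  51] -59.846912
```

Emit:
carry_out(
  moves=[
    [[0,0,0],[0,0,4],3.5],
    [[0,0,0],[0,0,8],3.5],
    [[0,0,0],[0,0,10],3.5],
    [[0,0,0],[0,0,10.5],3.5],
    [[0,0,0],[0,0,10.5],3.5],
  ],
)

```text
t: 8.88
eef_pos: [0.5644, -0.222, 0.1142]
tool_rot: [0.0, 0.967, 0.257, 0.001]
contact_force: [-0.3, -0.3, -5.3]
gripper_width: 0.498
```

Emit:
carry_out(
  moves=[
    [[0,0,0],[0,0,0.1],3.5],
    [[0,0,0],[0,0,0.2],3.5],
    [[0,0,0],[0,0,0.2],3.5],
  ],
)

```text
t: 9.25
eef_pos: [0.5639, -0.2217, 0.1116]
tool_rot: [0.0, 0.967, 0.257, 0.0]
contact_force: [0.3, -0.4, -6.0]
gripper_width: 0.499
```

Emit:
carry_out(
  moves=[
    [[0,0,0],[0,0,0.1],3.5],
    [[0,0,0],[0,0,0.1],3.5],
    [[0,0,0],[0,0,0.1],3.5],
  ],
)

```text
t: 9.62
eef_pos: [0.564, -0.2217, 0.1113]
tool_rot: [-0.0, 0.967, 0.256, 0.001]
contact_force: [-3.0, 2.9, 6.0]
gripper_width: 0.499
```

Emit:
carry_out(
  moves=[
    [[0,0,0],[0.1,0.6,0],3.5],
    [[0,0,0],[0.2,1.2,0],3.5],
    [[0,0,0],[0.3,1.8,0],3.5],
    [[0,0,0],[0.3,1.9,0],3.5],
    [[0,0,0],[0.3,1.9,0],3.5],
  ],
)

```text
t: 10.25
eef_pos: [0.5765, -0.2366, 0.1112]
tool_rot: [0.0, 0.967, 0.257, 0.001]
contact_force: [-2.1, 2.5, 6.1]
gripper_width: 0.5
```

Emit:
carry_out(
  moves=[
    [[0,0,0],[0.17,0.11,0],3.5],
    [[0,0,0],[0.25,0.16,0],3.5],
    [[0,0,0],[0.25,0.16,0],3.5],
  ],
)

```text
t: 10.62
eef_pos: [0.5788, -0.2368, 0.1113]
tool_rot: [-0.0, 0.967, 0.257, 0.0]
contact_force: [-4.3, 2.3, 9.1]
gripper_width: 0.494
```

Now toward the side stop.

Emit:
carry_out(
  moves=[
    [[0,0,0],[-0.1,0.17,0],3.5],
    [[0,0,0],[-0.21,0.34,0],3.5],
    [[0,0,0],[-0.21,0.34,0],3.5],
  ],
)

```text
t: 11.0
eef_pos: [0.5796, -0.2404, 0.1112]
tool_rot: [-0.0, 0.966, 0.257, 0.001]
contact_force: [0.1, 3.9, 6.8]
gripper_width: 0.504
```

Emit:
carry_out(
  moves=[
    [[0,0,0],[-0.05,0.08,0],3.5],
    [[0,0,0],[-0.1,0.17,0],3.5],
    [[0,0,0],[-0.1,0.17,0],3.5],
  ],
)

```text
t: 11.38
eef_pos: [0.5798, -0.2421, 0.1112]
tool_rot: [-0.0, 0.966, 0.257, 0.001]
contact_force: [-1.6, 4.2, 6.8]
gripper_width: 0.503
```

Emit:
carry_out(
  moves=[
    [[0,0,0],[0.03,0.14,0],3.5],
    [[0,0,0],[0.06,0.28,0],3.5],
    [[0,0,0],[0.06,0.28,0],3.5],
  ],
)

```text
t: 11.75
eef_pos: [0.581, -0.2437, 0.1113]
tool_rot: [-0.001, 0.966, 0.257, 0.001]
contact_force: [-3.0, 5.7, 9.0]
gripper_width: 0.499
```

```bash
python3 - <<'E'
from station import bot
o=bot.get_obs(); print(o["contact_force"],o["torque"],o["eef_pos"],o["tool_rot"])
E
```

```text
[-2.99803135  5.65960842  8.98503987] [ 1.20648786  0.70871027 -0.01890791] [ 0.58098359 -0.2437154   0.11126252] [-1.01247353e-03  9.66435420e-01  2.56906827e-01  6.60437161e-04]
```

Emit:
carry_out(
  moves=[
    [[0,0,0],[0.03,0.14,0],3.5],
    [[0,0,0],[0.06,0.28,0],3.5],
    [[0,0,0],[0.06,0.28,0],3.5],
  ],
)

```text
t: 12.12
eef_pos: [0.5818, -0.244, 0.1113]
tool_rot: [-0.003, 0.966, 0.257, -0.0]
contact_force: [-7.5, 11.5, 17.1]
gripper_width: 0.498
```

```bash
python3 - <<'E'
from station import bot
o=bot.get_obs(); print(o["contact_force"],o["torque"],o["eef_pos"],o["tool_rot"])
E
```

```text
[-7.52105031 11.54329649 17.09824514] [2.43941296 1.89282099 0.07517919] [ 0.58177101 -0.24404941  0.1113162 ] [-3.22981936e-03  9.66348942e-01  2.57214398e-01 -2.08236234e-04]
```

Emit:
carry_out(
  moves=[
    [[0,0,0],[0.04,0.03,-0.03],3.5],
    [[0,0,0],[0.1,0.06,-0.03],3.5],
    [[0,0,0],[0.1,0.06,-0.03],3.5],
    [[0,0,0],[0.1,0.06,-0.03],3.5],
  ],
)

```text
t: 12.62
eef_pos: [0.5822, -0.2441, 0.1114]
tool_rot: [-0.004, 0.966, 0.257, -0.001]
contact_force: [-8.8, 11.3, 16.4]
gripper_width: 0.501
```

```bash
python3 - <<'E'
from h import *
o=bot.get_obs(); print(o["contact_force"],o["torque"],o["eef_pos"],o["tool_rot"],o["gripper_width"])
I=bot.camera_info("wrist"); b=bot.read_camera("wrist")[:,:,::-1]; s=bot.read_camera("scene")[:,:,::-1]
o=bot.get_obs(); print(o["contact_force"],o["torque"],o["eef_pos"],o["tool_rot"])
cv2.imwrite("pics/w6.png",b); cv2.imwrite("pics/s6.png",s)
r=lambda a:cv2.resize(a,(520,400),interpolation=cv2.INTER_CUBIC)
cv2.imwrite("pics/v8.png",np.hstack([cv2.resize(b[100:340,200:440],(400,400),interpolation=cv2.INTER_CUBIC),cv2.resize(s[150:260,170:280],(400,400),interpolation=cv2.INTER_CUBIC)]))
E
```

```text
[-8.8147787  11.31584861 16.38185825] [2.49458665 2.19408826 0.04037063] [ 0.58215664 -0.24406523  0.11138535] [-3.55638086e-03  9.66381328e-01  2.57087180e-01 -8.13941290e-04] 0.5013722711339615
[-9.53975204 11.55400129 16.67739525] [2.45594348 2.35013428 0.06185265] [ 0.58215966 -0.24408992  0.11138095] [-3.53121626e-03  9.66386789e-01  2.57066976e-01 -8.20804006e-04]
```

View pics/v8.png

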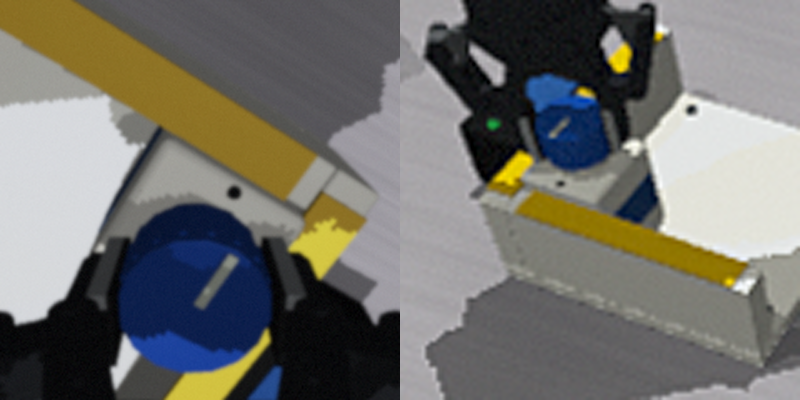

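Emit:
carry_out(
  moves=[
    [[0,0,0],[0.07,0.08,0],3.5],
    [[0,0,0],[0.14,0.15,0],3.5],
    [[0,0,0],[0.14,0.15,0],3.5],
    [[0,0,0],[0.14,0.15,0],3.5],
  ],
)

```text
t: 13.22
eef_pos: [0.5826, -0.2443, 0.1114]
tool_rot: [-0.005, 0.966, 0.257, -0.002]
contact_force: [-15.1, 13.5, 21.7]
gripper_width: 0.499
```

Emit:
carry_out(
  moves=[
    [[0,0,0],[0,0,0],3.5],
    [[0,0,0],[0,0,0],3.5],
    [[0,0,0],[0,0,0],3.5],
    [[0,0,0],[0,0,0],3.5],
  ],
)

```text
t: 13.72
eef_pos: [0.5826, -0.2443, 0.1114]
tool_rot: [-0.005, 0.966, 0.257, -0.002]
contact_force: [-14.4, 13.9, 22.5]
gripper_width: 0.502
```

```bash
python3 - <<'E'
from h import *
o=bot.get_obs(); print(o["contact_force"],o["torque"],o["eef_pos"],o["tool_rot"],rot(o["tool_rot"]).apply([0,0,1]))
I=bot.camera_info("wrist"); b=bot.read_camera("wrist")[:,:,::-1]; s=bot.read_camera("scene")[:,:,::-1]
cv2.imwrite("pics/v9.png",np.hstack([cv2.resize(b[100:340,200:440],(400,400),interpolation=cv2.INTER_CUBIC),cv2.resize(s[150:260,170:280],(400,400),interpolation=cv2.INTER_CUBIC)]))
E
```

```text
[-14.41627194  13.91139333  22.53551975] [ 2.78962427  3.2233565  -0.02607395] [ 0.58259861 -0.24427949  0.11137466] [-0.00473454  0.96641144  0.25694876 -0.00196051] [-0.00622238  0.00814353 -0.99994748]
```

View pics/v9.png

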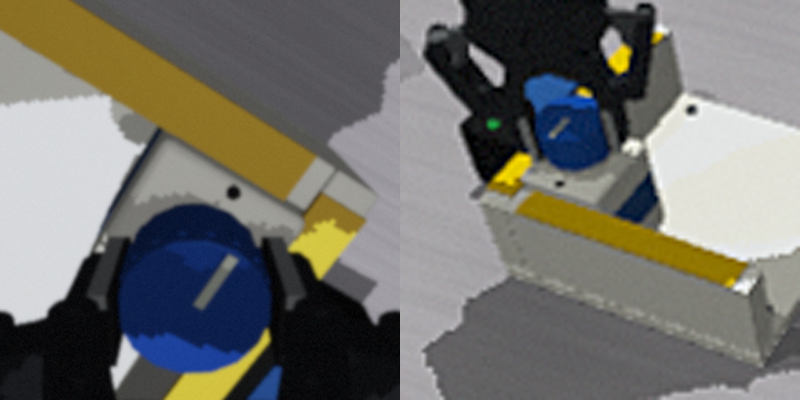

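```bash
python3 -c "
from station import bot
print(bot.hand_in()); o=bot.get_obs(); print(o['t'],o['contact_force'],o['eef_pos'])"
```

```text
the job is handed in; nothing more can be done
None
the job is handed in; nothing more can be done
```

I gripped the blue cap on the bench and turned it about 66° clockwise. It started about 56° loose, so it came up against its stop and the canister turned a few degrees with it. I then carried the canister by the cap to the jig, set it on the plate and pressed it into the corner. I handed in at about 14 s while still holding it there; no verdict is reported.

Last checks before handing in:
- **Press:** The wrist felt about 14 N sideways toward each stop and about 22 N down. This is more than plate friction could explain, so both stops must be taking load. The force on each stop was not measured separately.
- **Upright and square:** The tool tilt was 0.01 rad. In the last pictures the shoulder edge ran parallel to the far stop, and the canister yaw I measured above the jig was within about 1° of it.
- **Cap:** The bar pointed within about 2° of the black dot when measured on the bench. It looked the same relative to the dot after lifting and at the end.
- **Position:** The tool stopped at (0.583, −0.244), about 3 mm from the home position I estimated from the camera, which is within calibration error and arm flex. I judged seating by contact force and the pictures, not by that estimate.
- **Other canisters:** I kept clear of the green and orange canisters and saw no sign of either moving, but I did not measure their positions again at the end.

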